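Tip a coaster over against the counter's upstand

TASK

The wooden coaster on the concrete counter lies wrong side up, with its cork backing on top. Without picking it up, push it against the pale stone upstand below the window until its far edge climbs and the coaster stands leaning there, then push its raised edge back so that it falls over and lies flat on the counter, cork side down. Leave the filter housing, its cap, the tumbler and the cutlery tray where they are.

Things in the scene. Friction and masses are not known exactly. Their poses are not given: they have to be found in the camera images.
- coaster: Square coaster, 100 x 100 mm, 9 mm thick, about 75 g: dark lacquered wood, pale cork backing on one face. Origin at its centre (half-way through the thickness); x, y parallel to its sides, z out of the cork face: straight up at the start (cork up), straight down once turned over. Friction about 0.8 on the counter, 0.3 on fingers.
- upstand: Fixed pale stone upstand, polished (friction about 0.2), along the window side, 1.56 m long. Origin at z = 0 on the counter where its cove begins, mid-length; x points level to the window, y along it. Profile in mm (to window, up): (0,0), (8.35,1.82), (15.2,6.97), (19.2,14.5), (29.4,50): a 20 mm cove, then a 74 degree face. A pushed coaster's far edge slides up it.
- upstand_edge (a point): Top edge of the upstand, mid-length, 50 mm above the counter. Axes as the upstand's. Behind it the level stone sill, 50 mm high, 210 mm deep, empty near the work. With its near edge at the foot of the cove the coaster leans on this edge at about 60 degrees and stays there by itself, its upper edge some 35 mm above and 20 mm behind.
- tumbler: Clear glass tumbler standing upright, 76 mm across, 100 mm high. Origin at the centre of its underside. To be left alone.
- filter_housing: White plastic water filter housing standing open, 116 mm across its collar, 152 mm over its two side ports, 165 mm high. Origin at the centre of its underside. To be left alone.
- twist_cap: Blue ribbed twist cap of the filter housing, lying mouth down, 119 mm across, 36 mm high. Origin at the centre of its underside. To be left alone.
- cutlery_tray: Open steel tray with cutlery and a black scraper in it, 270 x 110 x 49 mm, long side along its x. Origin at the centre of its underside. To be left alone.
Not all that is in view belongs to the job. Of the things shaped like the coaster, the wood one is meant.

How it is judged:
By the outcome, as a careful person would: the job done as asked, in the order asked, and still so for the second after the job is handed in, with the robot touching nothing.
It also fails if it takes over 54 s, if anything falls off the work surface, if the arm or the gripper's body presses on something with over 40 N, if the wrist force passes 120 N, or if a joint passes its speed limit or range.

ROBOT

A 6-joint arm with a two-finger parallel gripper is mounted at the origin on the work surface. World frame = base frame: x ahead of the robot, y to its left, z up, the work surface at z = 0. Lengths are in mm, angles in rad, forces in N, time in s.
With the tool pointing down it reaches from about 325 to 875 mm from the base axis. Payload 4.4 kg.
Tool frame: the origin (TCP) lies midway between the tips of the shut fingers; the grasp point (between the pads) lies robot.grip_point_offset behind it (robot.grip_point_offset is the distance from the TCP to the grasp point, in mm); z points along the fingers, y is the direction in which the jaws open and shut (so a half turn about z gives the same grasp; the last joint's range is limited). The gripper opens to 85 mm and grips with 20 to 120 N. Pads are 22 mm wide; open, the fingers measure 114 mm over their backs; the gripper's body (76 mm by 85 mm) begins 54 mm behind the grasp point. The pads swing forward as they close: fully open they stand 13 mm farther back than shut.
Start: joints at [1.109, 0.207, 1.542, -0, 1.393, -0.15], TCP at [176.404, 547.274, 231.282] pointing down, gripper open.
Joint ranges: [-2.73, 2.73], [-0.86, 2.22], [0.23, 2.46], [-1.11, 4.25], [0.08, 2.63], [-2.82, 2.82]. Speed limits (rad/s): [2.79, 2.79, 3.14, 3.14, 3.14, 3.14].

INTERFACE

Orientations are given as a unit quaternion [x, y, z, w].
In Python, from rig import sensors, viewer, order, robot gives the robot as it stands.
- The arm moves only by the shell command python3 -m jog 'ROWS' [FORCE]. ROWS is JSON, one flat list of numbers, 5 for each row, row after row: the shift along the tool's x, y, z in m, then the turn about the tool's z in rad, then the finger opening in m, from 0 to 0.0854. A call has 1 to 20 rows; each row shifts and turns the commanded pose from where the row before left it, along the tool's axes as they then stand; what a row does not reach is not made up. A row lasts 1/12 s, in which the tool goes at most 41.7 mm and 7.16 degrees, less where a joint would pass 70% of its speed; a pose out of reach is approached as far as the arm can. A call with a gripper value outside its range is refused whole. The fingers move at their own pace and stop on an object; FORCE is the grip in N (left out, the last holds). Time passes only in rows, so rows that do not move let the fingers close. It gives the time, the measured TCP pose, the force and the opening at its end, in the units of the state.
- sensors.read_state(): the state, without advancing time (a new reading comes with each control period).
- viewer.capture(name): name is "side" or "top" or "wrist"; returns a dict with "pixels" (384x512x3 uint8, red, green, blue), "vfov" (degrees; the focal length in pixels is half the picture's height over the tangent of half this angle, whatever the lens; pixels are square), "cx", "cy" (the principal point, pixels), "k1" (the pictures are not rectified: a ray, as slopes to the right and down, at radius r is drawn at 1 + k1 r^2 times it, then the intrinsics apply), "world_to_cam" (4x4, takes a point from world to camera coordinates); the wrist camera has in their place "mount" (4x4, takes a point from camera to tool coordinates, whose origin is the TCP and whose axes are the flange's). Camera axes: x right, y down, z forward; pixel columns grow to the right and rows downward; lengths in mm; the calibration is good to about 2 mm. A picture is of the moment at which its call begins: read the wrist's pose just before it. There is no depth.
- order.close_job(): hands the job in, once; it reports no verdict.
The state is a dict: "t": time; "joints": joint angles; "joint_velocities": joint speeds; "tau": joint torques, N m; "eef_pos": TCP position; "tcp_rot": TCP orientation; "wrist_force": force on the tool from outside, world axes, zero at the start; "moment": the same for the moment, N m; "finger_gap": finger opening in mm.
Only numpy, scipy, OpenCV 4.12 (cv2) and the standard library are available. Lean on these libraries where they do the work, as an engineer would, in place of code of your own. Each camera call takes 0.05 s, during which the arm holds its last target.

## Working session

There is one attempt and no reset: what is moved stays moved. The work goes in short steps, Python scripts to look and compute and a shell command to move; the robot and the scene stay as the last step left them, time stands still between calls to the robot, and variables do not carry over. Pictures are saved under pics/ and viewed, and the job is handed in when it is done.

```bash
ls; mkdir -p pics; python3 - <<'E'
from rig import sensors,viewer,robot
import cv2,numpy as np
s=sensors.read_state();print({k:np.round(v,3).tolist() for k,v in s.items()});print([ (a,getattr(robot,a)) for a in dir(robot) if a[0]!='_'])
for n in("side","top","wrist"):
    c=viewer.capture(n);cv2.imwrite(f"pics/{n}0.png",c["pixels"][:,:,::-1])
    print(n,{k:np.round(v,4).tolist() for k,v in c.items() if k!="pixels"})
E
```

```text
pics
{'t': 0.0, 'joints': [1.109, 0.207, 1.543, 0.0, 1.393, -0.151], 'joint_velocities': [0.001, 0.002, -0.0, 0.0, 0.001, 0.001], 'tau': [-0.002, -38.304, -29.16, -0.0, 0.011, 0.0], 'eef_pos': [176.048, 546.575, 230.1], 'tcp_rot': [0.155, 0.988, -0.001, -0.0], 'wrist_force': [-0.141, 0.803, 0.521], 'moment': [0.038, 0.004, -0.055], 'finger_gap': 85.573}
[('Unreachable', <class 'rig.Unreachable'>), ('grip_point_offset', 18.700000000000003)]
side {'vfov': 57.5662, 'cx': 254.7432, 'cy': 196.4805, 'k1': -0.0329, 'world_to_cam': [[0.8328, -0.553, -0.0247, -395.498], [-0.2706, -0.3677, -0.8897, 183.8645], [0.4829, 0.7476, -0.4559, 927.0507], [0.0, 0.0, 0.0, 1.0]]}
top {'vfov': 47.8839, 'cx': 255.1004, 'cy': 190.7343, 'k1': -0.0909, 'world_to_cam': [[0.018, -0.9998, -0.0104, 4.45], [-0.9802, -0.0156, -0.1973, 447.7718], [0.1971, 0.0137, -0.9803, 1409.0121], [0.0, 0.0, 0.0, 1.0]]}
wrist {'vfov': 71.6556, 'cx': 258.4704, 'cy': 192.138, 'k1': -0.0038, 'mount': [[0.0004, -0.9648, -0.2631, 66.9724], [1.0, 0.0002, 0.0009, 0.8913], [-0.0008, -0.2631, 0.9648, -141.756], [0.0, 0.0, 0.0, 1.0]]}
```

View pics/side0.png

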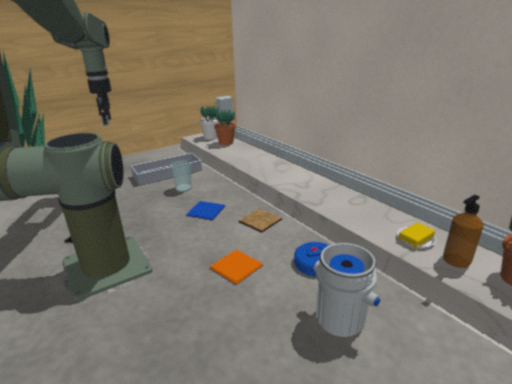

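View pics/top0.png

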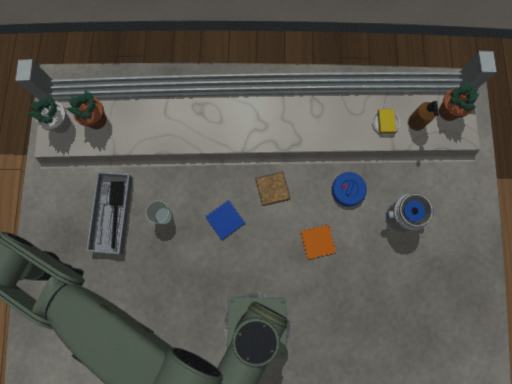

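View pics/wrist0.png

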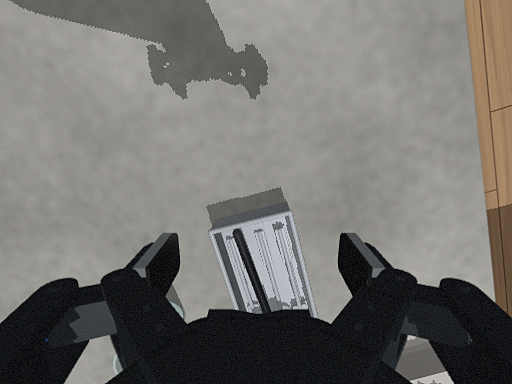

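Square things that could be taken for the coaster, in the top view: blue square (225,220), orange wavy-edged square (318,242) and speckled cork-coloured square (272,188). By the description, the cork-topped one is meant. Next I'll crop it and measure.

```bash
cat > h.py <<'E'
from rig import sensors,viewer
import cv2,numpy as np
from scipy.spatial.transform import Rotation as R
def cap(n):
    s=sensors.read_state();c=viewer.capture(n)
    h=c["pixels"].shape[0];f=h/2/np.tan(np.radians(c["vfov"]/2))
    K=np.array([[f,0,c["cx"]],[0,f,c["cy"]],[0,0,1.]])
    if "mount" in c:
        T=np.eye(4);T[:3,:3]=R.from_quat(s["tcp_rot"]).as_matrix();T[:3,3]=s["eef_pos"]
        c2w=T@np.array(c["mount"])
    else: c2w=np.linalg.inv(np.array(c["world_to_cam"]))
    return dict(img=c["pixels"][:,:,::-1].copy(),K=K,d=np.array([c["k1"],0,0,0.]),c2w=c2w,s=s)
def onplane(c,uv,z):
    p=cv2.undistortPoints(np.array(uv,float).reshape(-1,1,2),c["K"],c["d"])[:,0]
    r=np.c_[p,np.ones(len(p))]@c["c2w"][:3,:3].T;o=c["c2w"][:3,3]
    return o+r*((z-o[2])/r[:,2])[:,None]
def proj(c,P):
    w=np.linalg.inv(c["c2w"]);return cv2.projectPoints(np.array(P,float).reshape(-1,1,3),cv2.Rodrigues(w[:3,:3])[0],w[:3,3],c["K"],c["d"])[0][:,0]
E
python3 - <<'E'
from h import *
for n,(x0,x1,y0,y1) in dict(top=(200,360,130,260),side=(200,330,180,290)).items():
    c=cap(n);cr=c["img"][y0:y1,x0:x1];cv2.imwrite(f"pics/{n}crop.png",cv2.resize(cr,None,fx=4.6,fy=4.6,interpolation=cv2.INTER_CUBIC))
    hsv=cv2.cvtColor(c["img"],cv2.COLOR_BGR2HSV)
    m=cv2.inRange(hsv,(8,70,60),(25,255,255));k=np.zeros_like(m);k[y0:y1,x0:x1]=255
    if n=="side":k[240:]=0
    else: k[215:]=0
    m=cv2.morphologyEx(m&k,cv2.MORPH_CLOSE,np.ones((3,3)))
    cs,_=cv2.findContours(m,0,1);q=max(cs,key=cv2.contourArea)
    a=cv2.approxPolyDP(cv2.convexHull(q),4,True)[:,0];print(n,cv2.contourArea(q),a.tolist())
    print(np.round(onplane(c,a,9),1).tolist(), cv2.minAreaRect(onplane(c,q[:,0],9)[:,:2].astype(np.float32)))
E
```

```text
top 738.5 [[282, 172], [289, 198], [262, 204], [256, 178]]
[[522.7, -79.7, 9.0], [431.2, -104.3, 9.0], [408.8, -11.9, 9.0], [499.9, 10.2, 9.0]] ((465.12060546875, -46.69981384277344), (98.79461669921875, 97.65750885009766), 15.302787780761719)
side 491.0 [[280, 218], [262, 231], [239, 221], [258, 209]]
[[514.3, -85.7, 9.0], [425.0, -114.7, 9.0], [399.2, -24.9, 9.0], [490.7, 3.8, 9.0]] ((457.62591552734375, -54.8797721862793), (103.08202362060547, 100.40458679199219), 15.265389442443848)
```

View pics/topcrop.png

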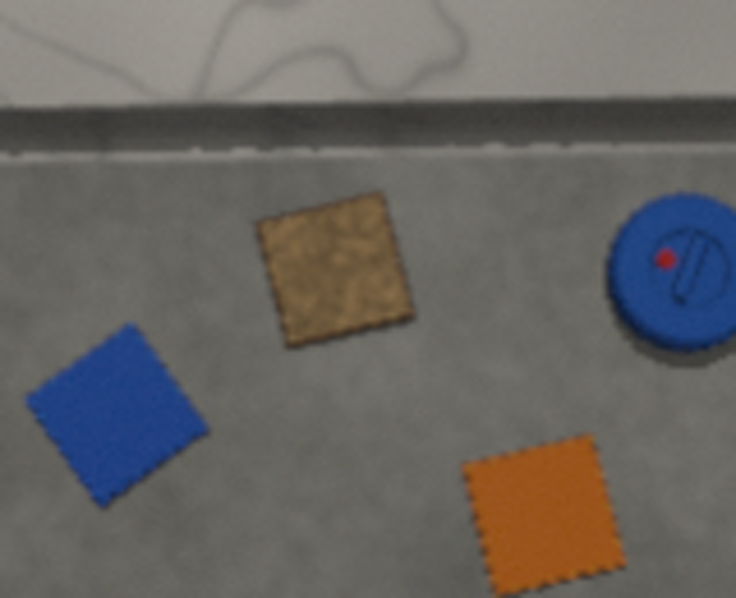

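View pics/sidecrop.png

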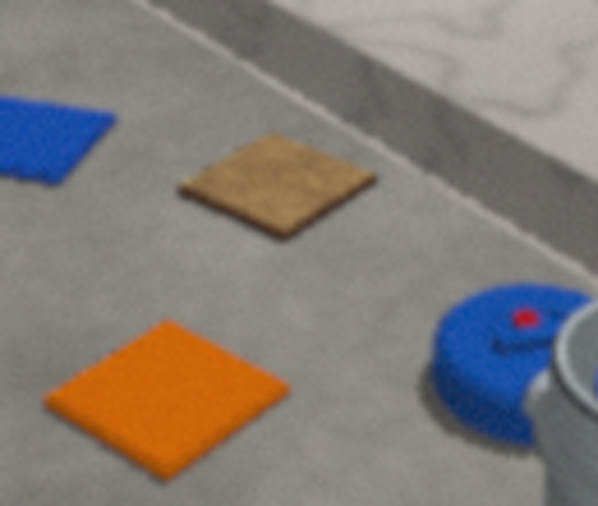

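The crops show speckled cork with a thin dark rim underneath at (272,188) top and (260,220) side. That is the wooden coaster, cork up. The blue and orange squares are other things. Next I'll find the upstand line.

```bash
python3 - <<'E'
from h import *
c=cap("top");g=cv2.GaussianBlur(cv2.cvtColor(c["img"],cv2.COLOR_BGR2GRAY),(5,3),0).astype(float)
print(g[146:172,240].round().tolist())
E1=[];E0=[]
for u in range(200,370,3):
    col=g[:,u];d=np.diff(col)
    i=146+np.argmin(d[146:158]);E1.append((u,i+.5))
    j=156+np.argmax(d[156:168]);E0.append((u,j+.5))
from numpy import polyfit
for nm,E,z in(("top edge",E1,50),("dark/bright lower",E0,3)):
    P=onplane(c,E,z);p=polyfit(P[:,1],P[:,0],1);r=P[:,0]-np.polyval(p,P[:,1])
    ok=abs(r)<6;p=polyfit(P[ok,1],P[ok,0],1);print(nm,p,"x at y=0; resid",r[ok].std(), "angle deg",np.degrees(np.arctan(p[0])))
# side
c=cap("side");g=cv2.GaussianBlur(cv2.cvtColor(c["img"],cv2.COLOR_BGR2GRAY),(3,5),0).astype(float)
print(g[170:240,280].round().tolist())
E=[]
for u in range(240,330,3):
    d=np.diff(g[:,u]); lo=int(160+(u-240)*.62)
    j=lo+np.argmin(d[lo:lo+45]);E.append((u,j+.5))
P=onplane(c,E,50);print(np.c_[E,P[:,:2]].round(1)[::5].tolist());p=polyfit(P[:,1],P[:,0],1);print(p)
for q in [(255,185),(272,188),(225,220),(318,242)]: pass
c=cap("top");print("cap,blue,orange,tumbler,housing",onplane(c,[(350,189),(225,220),(318,242),(160,213),(413,212)],20).round().tolist())
E
```

```text
[147.0, 146.0, 144.0, 141.0, 136.0, 124.0, 103.0, 80.0, 67.0, 64.0, 64.0, 65.0, 69.0, 73.0, 77.0, 84.0, 100.0, 117.0, 118.0, 107.0, 100.0, 98.0, 98.0, 99.0, 99.0, 100.0]
top edge [-3.12745723e-02  5.82216909e+02] x at y=0; resid 0.9998572926473797 angle deg -1.791317121547364
dark/bright lower [-3.19994655e-02  5.59744225e+02] x at y=0; resid 1.1661140494946036 angle deg -1.83280891262836
[166.0, 164.0, 166.0, 169.0, 172.0, 173.0, 173.0, 173.0, 174.0, 175.0, 175.0, 175.0, 174.0, 172.0, 169.0, 169.0, 170.0, 169.0, 165.0, 162.0, 157.0, 146.0, 128.0, 110.0, 100.0, 96.0, 96.0, 96.0, 96.0, 96.0, 96.0, 97.0, 98.0, 98.0, 98.0, 99.0, 101.0, 104.0, 112.0, 126.0, 140.0, 143.0, 138.0, 133.0, 131.0, 131.0, 127.0, 117.0, 100.0, 90.0, 96.0, 116.0, 132.0, 140.0, 141.0, 142.0, 142.0, 142.0, 141.0, 140.0, 139.0, 138.0, 137.0, 135.0, 134.0, 133.0, 134.0, 135.0, 135.0, 135.0]
[[240.0, 169.5, 570.4, 245.6], [255.0, 177.5, 574.9, 146.7], [270.0, 185.5, 579.1, 57.7], [285.0, 194.5, 578.2, -28.6], [300.0, 202.5, 581.8, -101.2], [315.0, 210.5, 585.2, -167.5]]
[2.87640303e-02 5.74039478e+02]
cap,blue,orange,tumbler,housing [[464.0, -313.0, 20.0], [350.0, 112.0, 20.0], [281.0, -201.0, 20.0], [370.0, 335.0, 20.0], [387.0, -528.0, 20.0]]
```

Scene found, as follows:

| Item | Measured value |
|---|---|
| Coaster centre | about (461, -50), turned about 15° |
| Upstand normal | about +1.8° |
| Upstand top edge | x of about 582 at y = -50 |
| Upstand foot | x of about 552 at y = -50 |

First I square the wrist to the upstand and travel at height.

```bash
python3 -m jog '[0,0,0,-0.114,0.04, 0,0,0,-0.114,0.04, 0,0,0,-0.114,0.04, -0.017,-0.037,0,0,0.04, -0.017,-0.037,0,0,0.04, -0.017,-0.037,0,0,0.04, -0.017,-0.037,0,0,0.04, -0.017,-0.037,0,0,0.04, -0.017,-0.037,0,0,0.04, -0.017,-0.037,0,0,0.04, -0.017,-0.037,0,0,0.04, -0.017,-0.037,0,0,0.04, -0.017,-0.037,0,0,0.04, 0,-0.037,0,0,0.04, 0,-0.037,0,0,0.04, 0,-0.037,0,0,0.04, 0,-0.037,0,0,0.04, 0,-0.037,0,0,0.04, 0,-0.037,0,0,0.04, 0,0,0,0,0.04]' 30
python3 - <<'E'
from h import *
s=sensors.read_state();print(s["eef_pos"],s["wrist_force"],R.from_quat(s["tcp_rot"]).as_matrix().round(3).tolist())
for n in("wrist","top"):
    c=cap(n);cv2.imwrite(f"pics/{n}1.png",c["img"])
E
```

```text
t: 2.07
eef_pos: [364.6, -45.4, 232.0]
tcp_rot: [-0.01, 1.0, -0.002, 0.001]
wrist_force: [0.0, -0.4, -0.3]
finger_gap: 40.2
[364.55751902 -45.36962167 231.99175812] [ 0.04473992 -0.36030567 -0.34422964] [[-1.0, -0.021, 0.002], [-0.021, 1.0, -0.004], [-0.001, -0.004, -1.0]]
```

View pics/wrist1.png

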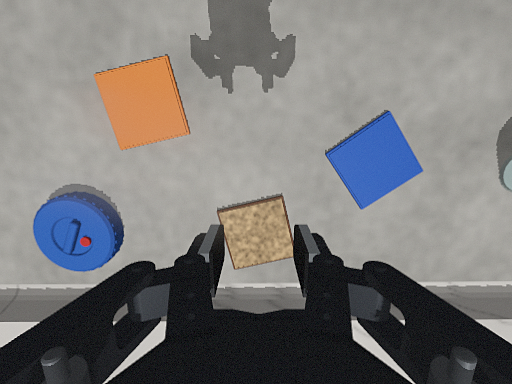

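The wrist view shows the whole cork face, corners about (218,210), (282,195), (294,258) and (235,268), with the upstand foot along row 287. I'll measure both from here.

```bash
python3 - <<'E'
from h import *
c=cap("wrist");cr=c["img"][180:310,180:340];cv2.imwrite("pics/w1c.png",cv2.resize(cr,None,fx=4.6,fy=4.6))
print(onplane(c,[(218,210.5),(281,195.5),(293,257),(235,268)],9).round(1).tolist())
g=cv2.cvtColor(c["img"],cv2.COLOR_BGR2GRAY)
print(g[278:330,140].tolist())
for u in(60,140,400): print(u,onplane(c,[(u,288)],2).round(1).tolist())
E
```

```text
[[426.0, -96.3, 9.0], [401.2, -6.2, 9.0], [498.0, 16.7, 9.0], [519.0, -71.4, 9.0]]
[8, 25, 16, 27, 33, 30, 38, 33, 33, 34, 34, 31, 34, 40, 68, 68, 74, 70, 71, 73, 75, 70, 75, 76, 72, 69, 75, 72, 72, 77, 65, 69, 72, 67, 66, 54, 33, 31, 30, 32, 28, 39, 55, 37, 23, 19, 18, 25, 25, 24, 30, 25]
60 [[566.9, -353.4, 2.0]]
140 [[563.4, -224.5, 2.0]]
400 [[553.0, 193.4, 2.0]]
```

View pics/w1c.png

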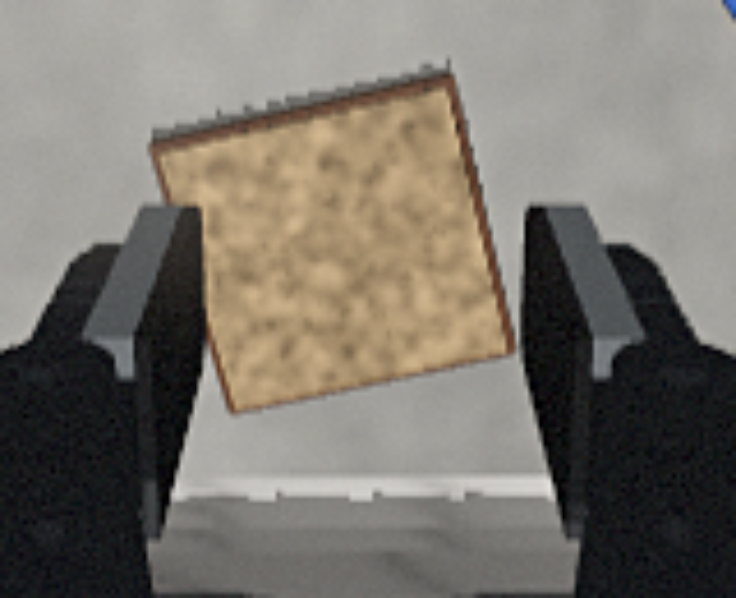

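```bash
python3 -m jog '[0,-0.005,0.03,-0.01,0.04, 0,0,0.03,0,0.04, 0,0,0.03,0,0.04, 0,0,0.03,0,0.04, 0,0,0.03,0,0.04, 0,0,0.03,0,0.04, 0,0,0.03,0,0.04, 0,0,0.01,0,0.04, 0,0,0,0,0.04]'
python3 -m jog '[0,0,0.004,0,0.04, 0,0,0,0,0.04]'
python3 -m jog '[0,0,0.002,0,0.04, 0,0,0,0,0.04]'
```

```text
t: 2.97
eef_pos: [361.3, -41.4, 8.6]
tcp_rot: [-0.022, 1.0, 0.002, -0.004]
wrist_force: [-0.6, 0.0, 0.9]
finger_gap: 40.3
t: 3.13
eef_pos: [365.2, -43.6, 7.7]
tcp_rot: [-0.021, 1.0, -0.0, 0.001]
wrist_force: [-0.1, 0.8, -0.0]
finger_gap: 40.0
t: 3.3
eef_pos: [365.5, -44.4, 6.2]
tcp_rot: [-0.02, 1.0, -0.0, 0.001]
wrist_force: [0.2, -0.0, 0.4]
finger_gap: 40.1
```

```bash
python3 -m jog '[0,-0.006,0.002,0,0.04, 0,0,0,0,0.04]'
python3 -m jog '[0,0,0.002,0,0.04, 0,0,0,0,0.04]'
python3 -m jog '[0,0,0.0015,0,0.04, 0,0,0,0,0.04]'
```

```text
t: 3.47
eef_pos: [365.4, -51.2, 3.8]
tcp_rot: [-0.02, 1.0, -0.001, 0.001]
wrist_force: [0.9, -0.2, 0.3]
finger_gap: 39.9
t: 3.63
eef_pos: [364.5, -50.5, 1.2]
tcp_rot: [-0.02, 1.0, 0.0, 0.0]
wrist_force: [0.9, -0.5, -1.0]
finger_gap: 40.0
t: 3.8
eef_pos: [364.3, -50.3, -0.4]
tcp_rot: [-0.02, 1.0, 0.0, -0.0]
wrist_force: [0.7, -0.4, -0.1]
finger_gap: 40.0
```

```bash
python3 -m jog '[0,0,0.0015,0,0.04, 0,0,0,0,0.04]'
python3 -m jog '[0,0,0.0015,0,0.04, 0,0,0,0,0.04]'
python3 - <<'E'
from h import *
c=cap("side");cv2.imwrite("pics/s2.png",cv2.resize(c["img"][130:270,170:350],None,fx=4,fy=4))
c=cap("wrist");cv2.imwrite("pics/w2.png",c["img"])
E
```

```text
t: 3.97
eef_pos: [364.6, -50.3, -1.5]
tcp_rot: [-0.02, 1.0, 0.0, -0.0]
wrist_force: [-1.0, -0.7, 5.3]
finger_gap: 39.9
t: 4.13
eef_pos: [364.7, -50.4, -1.6]
tcp_rot: [-0.02, 1.0, 0.0, -0.001]
wrist_force: [-8.2, 2.4, 26.1]
finger_gap: 39.9
```

View pics/s2.png

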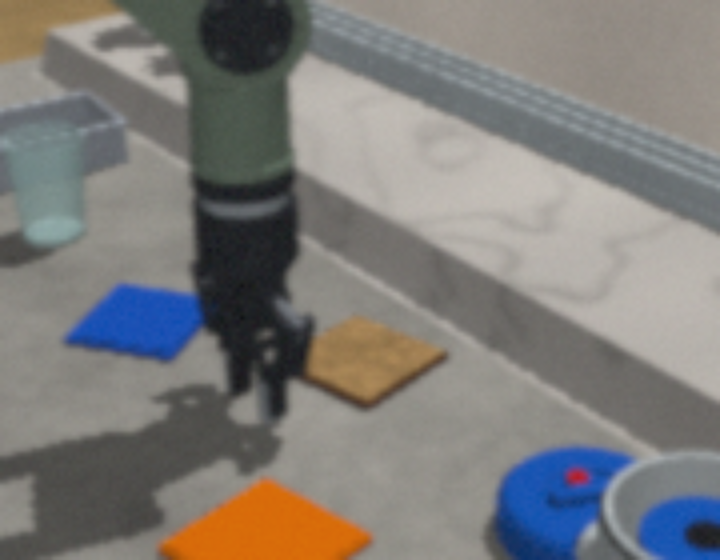

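View pics/w2.png

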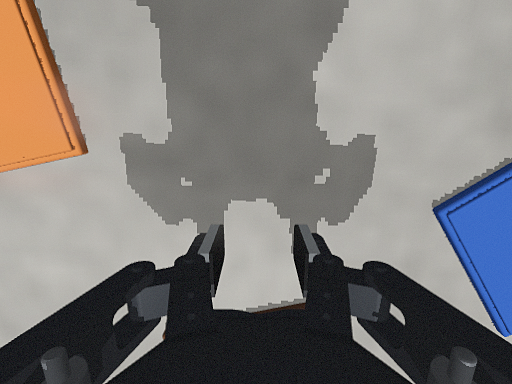

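Contact with the counter is felt at TCP z of -1.5. I lift about 1.5 mm clear and begin the push.

```bash
python3 -m jog '[0,0,-0.003,0,0.04, 0,0,0,0,0.04, -0.01,0,0,0,0.04, -0.01,0,0,0,0.04, -0.006,0,0,0,0.04, -0.006,0,0,0,0.04, -0.006,0,0,0,0.04, -0.006,0,0,0,0.04, -0.006,0,0,0,0.04, -0.006,0,0,0,0.04, -0.006,0,0,0,0.04,0,0,0,0,0.04]'
python3 - <<'E'
from h import *
c=cap("side");cv2.imwrite("pics/s3.png",cv2.resize(c["img"][130:270,170:350],None,fx=4,fy=4))
c=cap("top");cv2.imwrite("pics/t3.png",cv2.resize(c["img"][130:260,200:360],None,fx=4.6,fy=4.6))
E
```

```text
t: 5.23
eef_pos: [428.3, -48.1, 0.1]
tcp_rot: [-0.02, 1.0, -0.0, 0.001]
wrist_force: [0.0, 0.2, -0.1]
finger_gap: 39.9
```

View pics/s3.png

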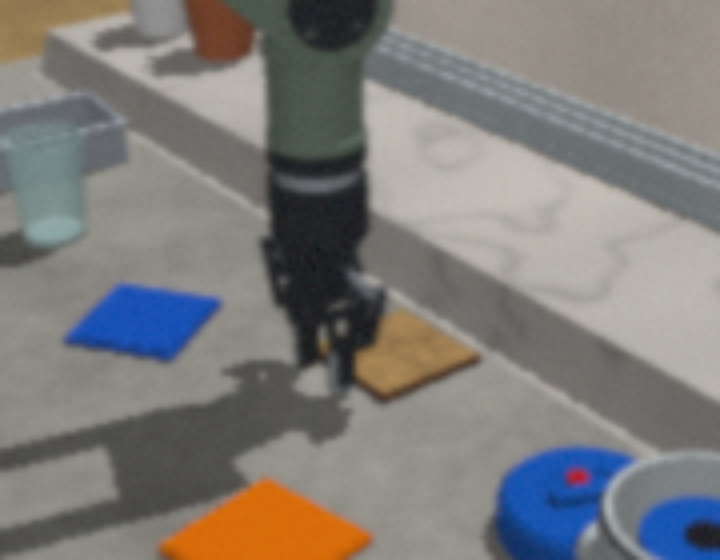

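View pics/t3.png

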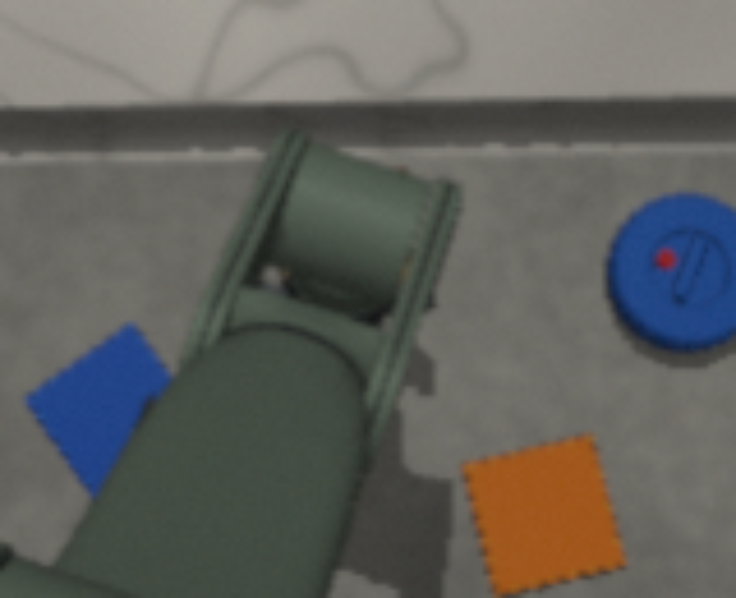

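The coaster is flat and moving ahead of the fingers. Its near edge is now roughly parallel to the upstand. I continue the push.

```bash
python3 -m jog '[-0.005,0,0,0,0.04, -0.005,0,0,0,0.04, -0.005,0,0,0,0.04, -0.005,0,0,0,0.04, -0.005,0,0,0,0.04, -0.005,0,0,0,0.04,-0.005,0,0,0,0.04, -0.005,0,0,0,0.04]'
python3 - <<'E'
from h import *
c=cap("side");cv2.imwrite("pics/s4.png",cv2.resize(c["img"][130:270,170:350],None,fx=4,fy=4))
c=cap("wrist");cv2.imwrite("pics/w4.png",c["img"])
E
```

```text
t: 6.0
eef_pos: [465.9, -46.0, -0.6]
tcp_rot: [-0.02, 1.0, 0.0, -0.001]
wrist_force: [-2.4, 0.1, 0.9]
finger_gap: 39.8
```

View pics/s4.png

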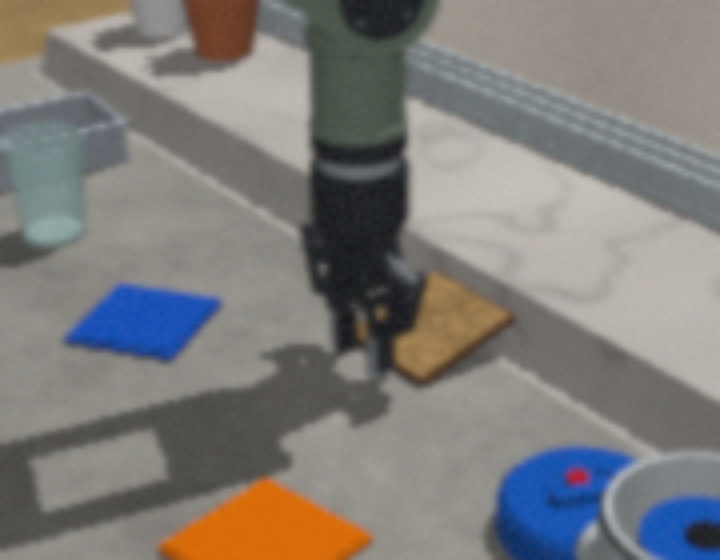

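View pics/w4.png

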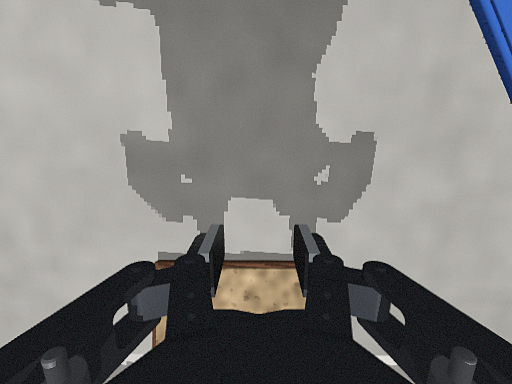

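The coaster is square to the upstand and its far edge is climbing. In the wrist view its near edge runs from col 155 to 297 while the fingers centre on col 258, so I'm about 22 mm off its centre. I back off, shift 20 mm to -y, and push on.

```bash
python3 -m jog '[0.008,0,-0.0005,0,0.04, 0,-0.01,0,0,0.04,0,-0.01,0,0,0.04, 0,0,0,0,0.04, -0.005,0,0,0,0.04, -0.005,0,0,0,0.04, -0.005,0,0,0,0.04, -0.005,0,0,0,0.04, -0.005,0,0,0,0.04, -0.005,0,0,0,0.04]'
python3 - <<'E'
from h import *
c=cap("side");cv2.imwrite("pics/s5.png",cv2.resize(c["img"][130:270,170:350],None,fx=4,fy=4))
c=cap("wrist");cv2.imwrite("pics/w5.png",c["img"])
E
```

```text
t: 6.93
eef_pos: [490.6, -65.2, 0.5]
tcp_rot: [-0.02, 1.0, -0.0, 0.001]
wrist_force: [0.4, 0.2, -0.6]
finger_gap: 40.0
```

View pics/s5.png

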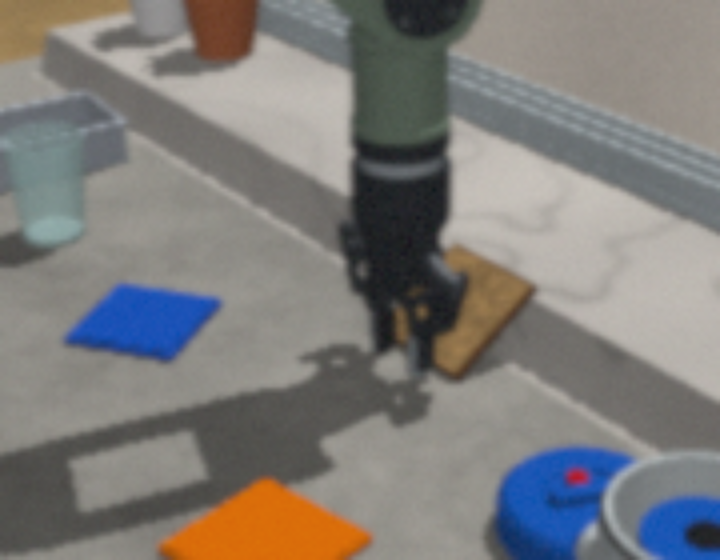

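View pics/w5.png

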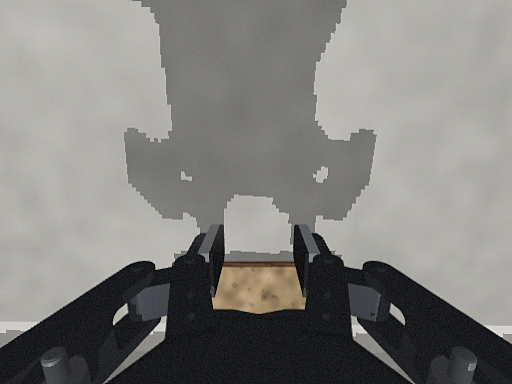

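The far edge is now near the top of the upstand. I lower the tips slightly and continue.

```bash
python3 -m jog '[-0.004,0,0.0007,0,0.04, -0.004,0,0,0,0.04, -0.004,0,0,0,0.04, -0.004,0,0,0,0.04, -0.004,0,0,0,0.04, -0.004,0,0,0,0.04, -0.003,0,0,0,0.04]'
python3 - <<'E'
from h import *
c=cap("side");cv2.imwrite("pics/s6.png",cv2.resize(c["img"][130:270,170:350],None,fx=4,fy=4))
c=cap("wrist");cv2.imwrite("pics/w6.png",c["img"])
E
```

```text
t: 7.62
eef_pos: [516.8, -64.2, -0.4]
tcp_rot: [-0.02, 1.0, -0.0, 0.0]
wrist_force: [-0.8, -0.2, -0.5]
finger_gap: 39.7
```

View pics/s6.png

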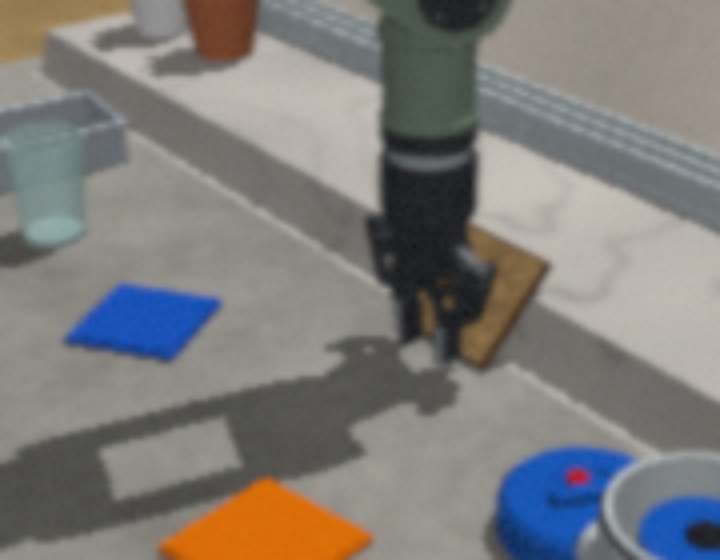

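View pics/w6.png

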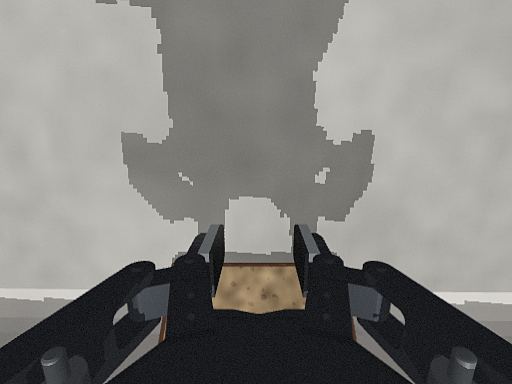

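```bash
python3 - <<'E'
from h import *
c=cap("wrist");g=cv2.cvtColor(c["img"],cv2.COLOR_BGR2GRAY).astype(int)
print(g[278:335,70].tolist());print(c["img"][250:276,260].tolist())
print("near edge",onplane(c,[(260,262),(260,264)],5).round(1).tolist())
for r in(289,291,300):print(r,onplane(c,[(70,r),(440,r+2)],1).round(1).tolist())
E
```

```text
[175, 177, 177, 177, 176, 179, 177, 178, 178, 178, 175, 188, 206, 210, 207, 208, 207, 207, 206, 207, 210, 201, 164, 138, 84, 19, 25, 10, 6, 27, 29, 28, 24, 27, 30, 24, 19, 24, 31, 30, 28, 30, 29, 15, 30, 24, 13, 22, 31, 24, 27, 27, 24, 22, 29, 25, 23]
[[166, 172, 173], [168, 173, 176], [168, 173, 176], [171, 177, 180], [156, 161, 164], [98, 103, 104], [109, 114, 116], [110, 116, 116], [109, 112, 114], [109, 112, 114], [110, 114, 115], [117, 122, 123], [98, 102, 104], [14, 31, 50], [24, 41, 61], [41, 53, 79], [49, 70, 95], [76, 100, 116], [85, 111, 133], [82, 110, 132], [89, 117, 139], [90, 122, 144], [99, 131, 152], [100, 131, 156], [101, 135, 160], [107, 140, 163]]
near edge [[529.1, -61.8, 5.0], [530.4, -61.8, 5.0]]
289 [[554.6, -176.7, 1.0], [546.9, 49.1, 1.0]]
291 [[556.0, -176.9, 1.0], [548.3, 49.4, 1.0]]
300 [[562.5, -177.8, 1.0], [554.7, 50.9, 1.0]]
```

The cork corner of the near edge is at x of about 529.5. The cove begins at about 551, so about 13 mm of push remains.

```bash
python3 -m jog '[-0.003,0,0,0,0.04, -0.003,0,0,0,0.04, -0.003,0,0,0,0.04, -0.003,0,0,0,0.04,0,0,0,0,0.04,0,0,0,0,0.04]'
python3 - <<'E'
from h import *
c=cap("wrist");g=cv2.cvtColor(c["img"],cv2.COLOR_BGR2GRAY).astype(int)
print(g[258:300,70].tolist());print(c["img"][250:276,260,2].tolist())
print("near edge",onplane(c,[(260,262),(260,264)],5).round(1).tolist())
cv2.imwrite("pics/w7.png",c["img"])
c=cap("side");cv2.imwrite("pics/s7.png",cv2.resize(c["img"][130:270,170:350],None,fx=4,fy=4))
E
```

```text
t: 8.27
eef_pos: [528.7, -63.8, -0.3]
tcp_rot: [-0.02, 1.0, -0.0, 0.0]
wrist_force: [-0.9, 1.3, -0.5]
finger_gap: 39.9
[178, 178, 178, 176, 179, 180, 181, 178, 180, 179, 180, 181, 180, 180, 176, 199, 209, 208, 207, 210, 208, 208, 209, 207, 212, 203, 168, 144, 148, 145, 143, 144, 146, 147, 145, 145, 143, 144, 144, 146, 145, 143]
[182, 183, 189, 175, 110, 122, 120, 120, 121, 121, 119, 123, 107, 61, 63, 76, 99, 121, 122, 124, 131, 135, 141, 144, 149, 148]
near edge [[540.7, -61.3, 5.0], [542.0, -61.3, 5.0]]
```

View pics/s7.png

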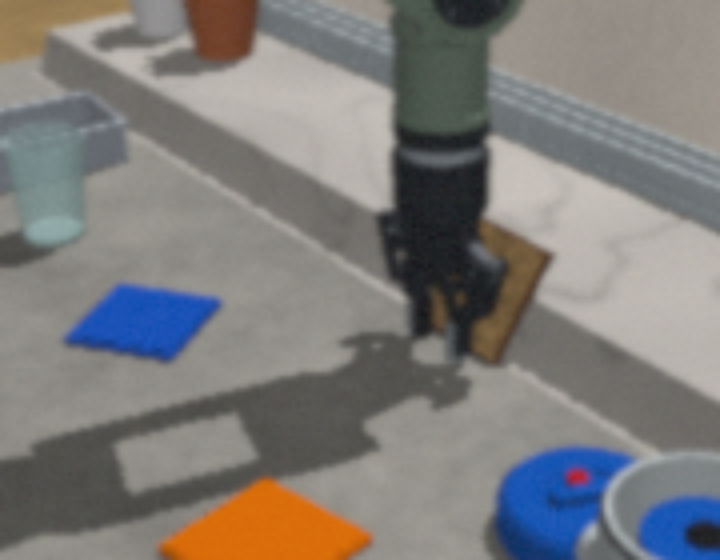

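View pics/w7.png

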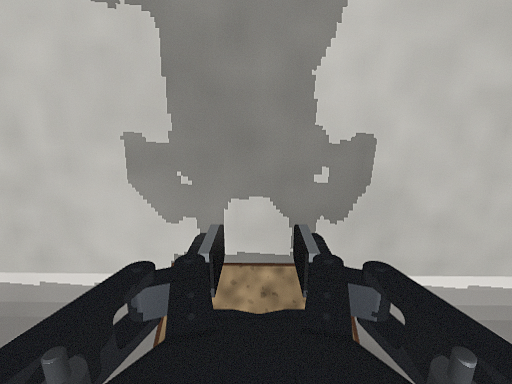

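The near edge is now within about 2 mm of the foot. I back off and check that the coaster stands by itself.

```bash
python3 -m jog '[0.004,0,0,0,0.04, 0.01,0,0,0,0.04, 0.02,0,0,0,0.04, 0.03,0,-0.01,0,0.04, 0.03,0,-0.03,0,0.04, 0.02,0,-0.035,0,0.04, 0,0,-0.035,0,0.04, 0,0,-0.035,0,0.04,0,0,-0.035,0,0.04,0,0,0,0,0.04,0,0,0,0,0.04]'
python3 - <<'E'
from h import *
c=cap("wrist");cv2.imwrite("pics/w8.png",c["img"])
c=cap("side");cv2.imwrite("pics/s8.png",cv2.resize(c["img"][130:270,170:350],None,fx=4,fy=4))
E
```

```text
t: 9.28
eef_pos: [416.0, -68.9, 181.5]
tcp_rot: [-0.02, 1.0, -0.001, 0.003]
wrist_force: [-0.4, 0.0, -0.9]
finger_gap: 40.1
```

View pics/s8.png

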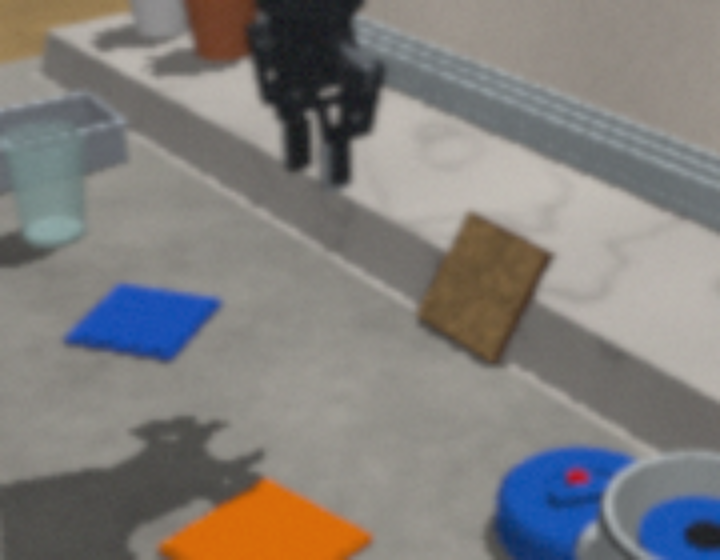

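View pics/w8.png

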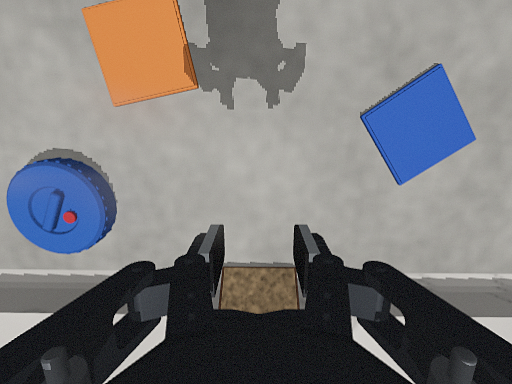

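The coaster stands leaning by itself: side crop shows its corners at (470,212), (550,258), (495,362) and (420,318). I pass over it and check.

```bash
python3 -m jog '[-0.025,0,0,0,0.04,-0.025,0,0,0,0.04,-0.025,0,0,0,0.04,-0.025,0,0,0,0.04,-0.025,0,0,0,0.04,-0.025,0,0,0,0.04,-0.025,0,0,0,0.04,-0.025,0,0,0,0.04,-0.024,0,0,0,0.04,0,0,0,0,0.04,0,0,0,0,0.04]'
python3 - <<'E'
from h import *
c=cap("wrist");cv2.imwrite("pics/w9.png",c["img"])
c=cap("side");cv2.imwrite("pics/s9.png",cv2.resize(c["img"][130:270,170:350],None,fx=4,fy=4))
E
```

```text
t: 10.3
eef_pos: [637.5, -58.9, 175.5]
tcp_rot: [-0.02, 1.0, 0.001, -0.003]
wrist_force: [-0.0, -0.1, 0.4]
finger_gap: 40.2
```

View pics/w9.png

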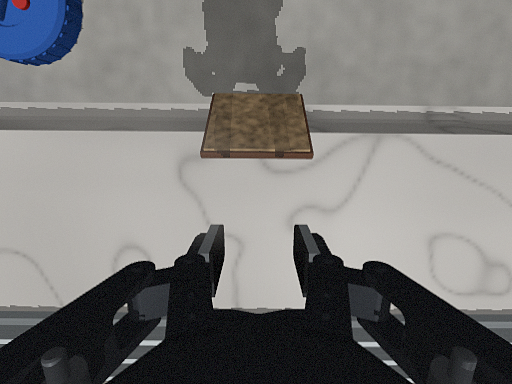

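View pics/s9.png

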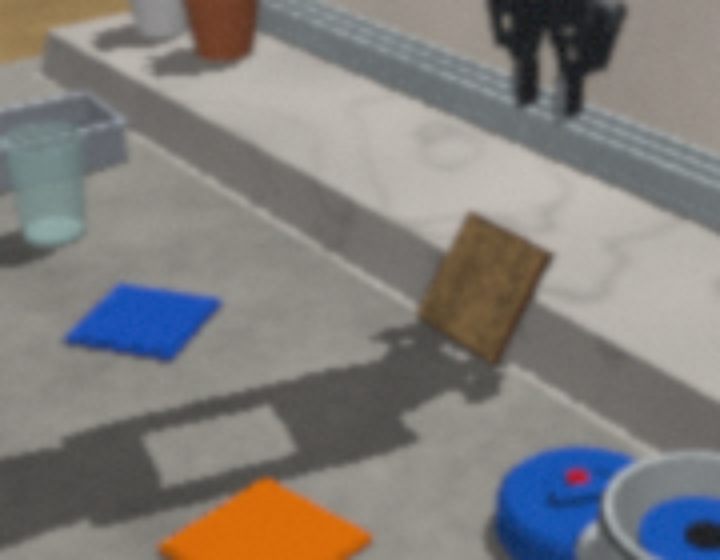

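```bash
python3 - <<'E'
from h import *
c=cap("wrist");print(sensors.read_state()["eef_pos"]);print("raised edge",onplane(c,[(202,156),(311,156)],87).round(1).tolist()); print("upstand edge",onplane(c,[(100,130),(400,134)],50).round(1).tolist())
E
```

```text
[636.86250956 -59.10083355 177.32232826]
raised edge [[602.2, -108.3, 87.0], [598.4, -13.5, 87.0]]
upstand edge [[585.6, -215.9, 50.0], [577.5, 80.2, 50.0]]
```

```bash
python3 -m jog '[0,-0.002,0.025,0,0.04, 0,0,0.025,0,0.04, 0,0,0.025,0,0.04, 0,0,0.02,0,0.04, 0,0,0.013,0,0.04, 0,0,0,0,0.04]'
python3 -m jog '[0.006,0,0,0,0.04,0.006,0,0,0,0.04,0.006,0,0,0,0.04,0.006,0,0,0,0.04,0.005,0,0,0,0.04,0.005,0,0,0,0.04,0.005,0,0,0,0.04,0.005,0,0,0,0.04,0.005,0,0,0,0.04]'
python3 - <<'E'
from h import *
c=cap("wrist");cv2.imwrite("pics/w10.png",c["img"])
c=cap("side");cv2.imwrite("pics/s10.png",cv2.resize(c["img"][130:270,170:350],None,fx=4,fy=4))
E
```

```text
t: 10.95
eef_pos: [635.0, -60.7, 67.2]
tcp_rot: [-0.02, 1.0, 0.001, -0.004]
wrist_force: [-0.5, -0.2, -0.3]
finger_gap: 39.7
t: 11.7
eef_pos: [589.3, -63.3, 71.1]
tcp_rot: [-0.02, 1.0, -0.0, 0.0]
wrist_force: [0.2, -0.2, -0.6]
finger_gap: 40.0
```

View pics/w10.png

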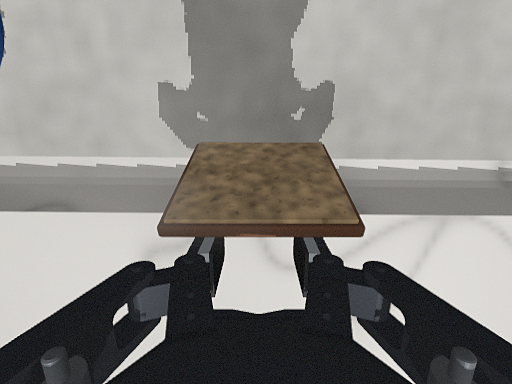

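View pics/s10.png

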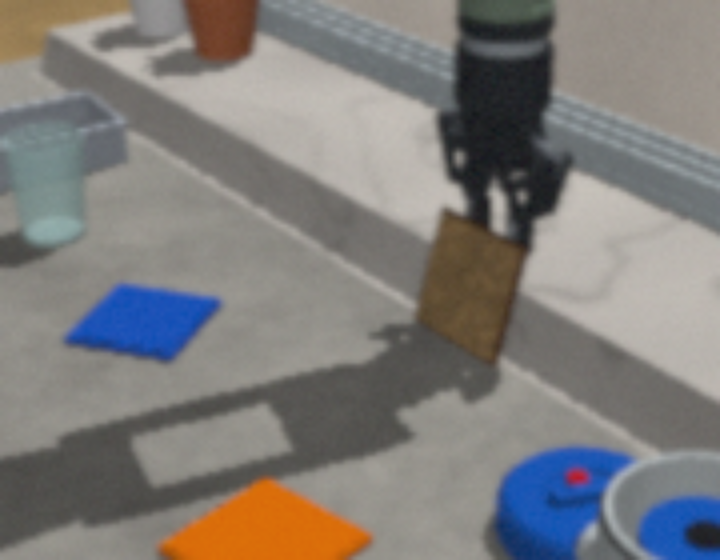

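The coaster is rising, pivoting on its near edge at the foot. I continue past vertical.

```bash
python3 -m jog '[0.004,0,0,0,0.04,0.004,0,0,0,0.04,0.004,0,0,0,0.04,0.004,0,0,0,0.04,0.004,0,0,0,0.04,0.004,0,0,0,0.04,0.004,0,0,0,0.04,0.004,0,0,0,0.04,0.003,0,0,0,0.04]'
python3 - <<'E'
from h import *
c=cap("wrist");cv2.imwrite("pics/w11.png",c["img"])
c=cap("side");cv2.imwrite("pics/s11.png",cv2.resize(c["img"][130:270,170:350],None,fx=4,fy=4))
E
```

```text
t: 12.55
eef_pos: [554.3, -64.7, 71.1]
tcp_rot: [-0.02, 1.0, 0.0, -0.0]
wrist_force: [0.9, 0.2, -0.6]
finger_gap: 40.0
```

View pics/w11.png

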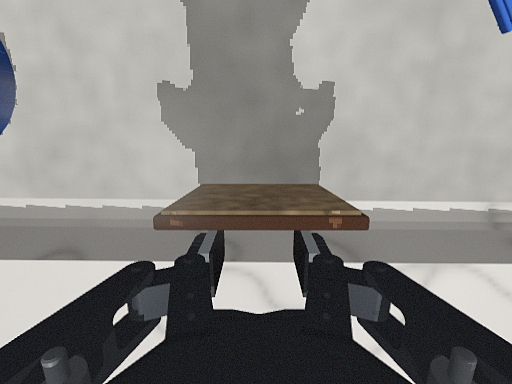

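View pics/s11.png

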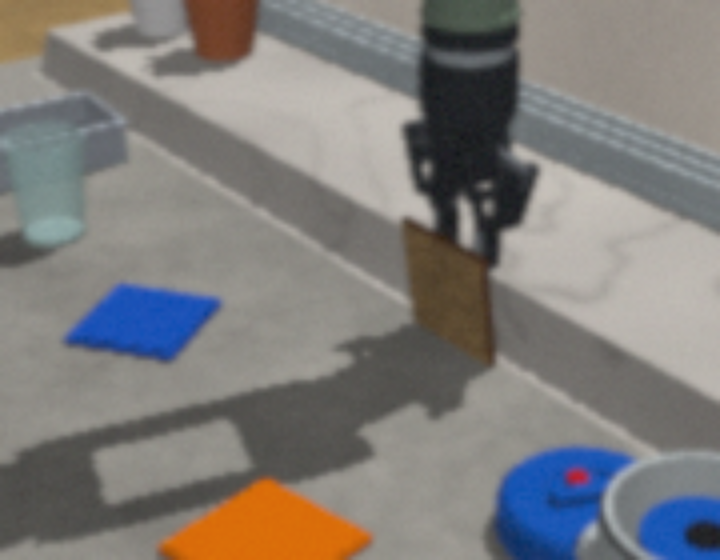

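The coaster is about vertical. I push a little more to tip it over.

```bash
python3 -m jog '[0.004,0,0,0,0.04,0.004,0,0,0,0.04,0.004,0,0,0,0.04,0.003,0,0,0,0.04,0,0,0,0,0.04,0,0,0,0,0.04]'
python3 - <<'E'
from h import *
c=cap("wrist");cv2.imwrite("pics/w12.png",c["img"])
c=cap("side");cv2.imwrite("pics/s12.png",cv2.resize(c["img"][130:270,170:350],None,fx=4,fy=4))
E
```

```text
t: 13.15
eef_pos: [539.7, -65.3, 71.1]
tcp_rot: [-0.02, 1.0, -0.0, 0.0]
wrist_force: [-0.3, -0.9, -0.5]
finger_gap: 40.1
```

View pics/w12.png

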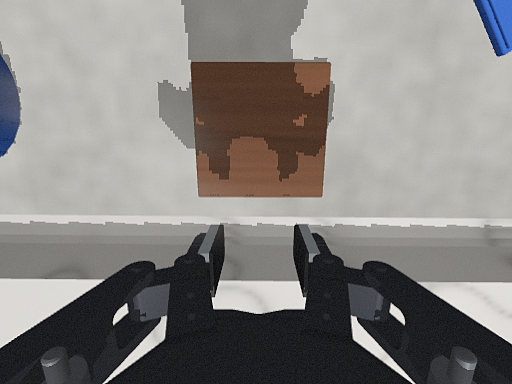

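View pics/s12.png

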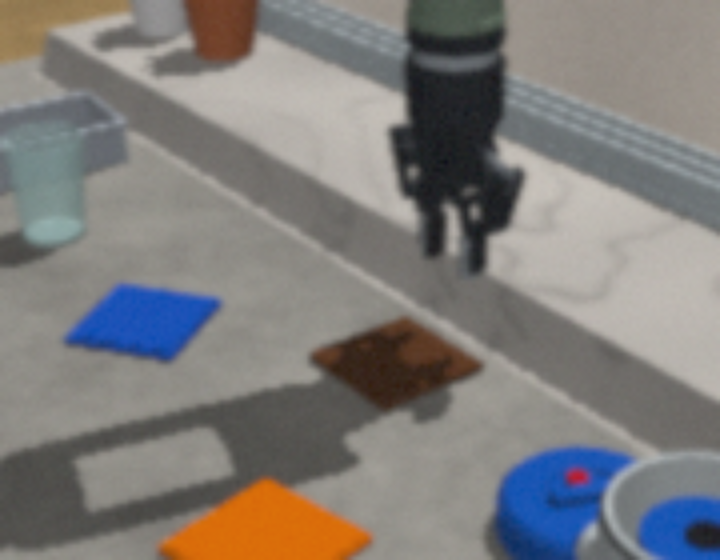

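It has fallen onto its cork side with the wood face up. I raise the arm clear and check that it lies flat and settled.

```bash
python3 -m jog '[0,0,-0.02,0,0.04,0,0,-0.03,0,0.04,0,0,-0.03,0,0.04,0,0,-0.03,0,0.04,0,0,-0.03,0,0.04,0,0,-0.03,0,0.04,0,0,0,0,0.04,0,0,0,0,0.04,0,0,0,0,0.04,0,0,0,0,0.04,0,0,0,0,0.04,0,0,0,0,0.04]'
python3 - <<'E'
from h import *
c=cap("wrist");cv2.imwrite("pics/w13.png",c["img"])
hsv=cv2.cvtColor(c["img"],cv2.COLOR_BGR2HSV);m=cv2.inRange(hsv,(3,70,30),(16,255,200));m[:,:150]=0;m[:,380:]=0;m[:60]=0
q=max(cv2.findContours(cv2.morphologyEx(m,cv2.MORPH_CLOSE,np.ones((5,5))),0,1)[0],key=cv2.contourArea)
a=cv2.approxPolyDP(cv2.convexHull(q),5,True)[:,0];P=onplane(c,a,9);print(a.tolist(),P.round(1).tolist(),np.linalg.norm(P-np.roll(P,1,0),axis=1).round(1))
c=cap("side");cv2.imwrite("pics/s13.png",c["img"]);c=cap("top");cv2.imwrite("pics/t13.png",c["img"])
E
```

```text
t: 14.25
eef_pos: [539.0, -65.0, 239.3]
tcp_rot: [-0.02, 1.0, 0.0, -0.002]
wrist_force: [0.8, 0.2, 0.2]
finger_gap: 40.0
[[296, 90], [294, 163], [225, 163], [222, 91]] [[432.2, -18.4, 9.0], [528.6, -13.8, 9.0], [532.5, -110.9, 9.0], [437.4, -115.6, 9.0]] [97.3 96.6 97.2 95.3]
```

View pics/w13.png

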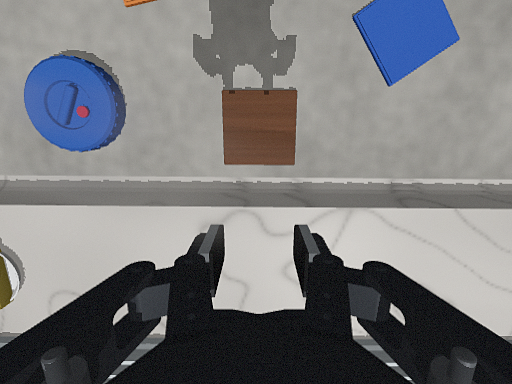

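View pics/s13.png

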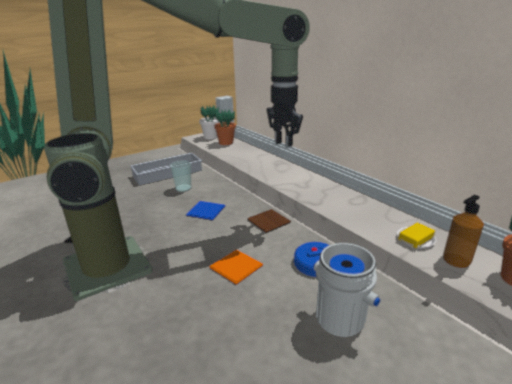

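View pics/t13.png

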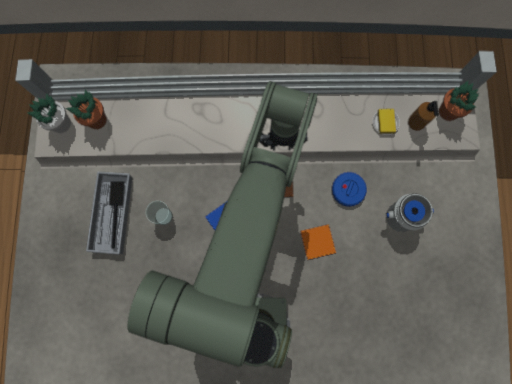

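The coaster lies flat, wood up, about (482,-65), sides measuring 95–97 mm on the z = 9 plane and some 20 mm clear of the cove. Nothing else has moved.

```bash
python3 -c "
from rig import order
print(order.close_job())"
```

```text
the job is handed in; nothing more can be done
None
```

The coaster now lies flat on the counter, cork side down, and I handed the job in after about 14 s of robot time.

- **How it was done:** I pushed the coaster square against the upstand until its near edge was about 2 mm from the foot of the cove. I backed off and saw it lean there by itself. Then I reached over behind the raised edge and pushed it back past vertical, so it fell over cork down. It was never gripped.
- **Last checks:** The wrist view shows the wood face up at about (482, -65), clear of the cove. Its sides measured 95–97 mm at the height of its top face, as they should if it lies flat. The gripper was about 230 mm above the coaster with no contact force.
- **Other things:** By eye, the tumbler, tray, cap and housing look unmoved in the side and top views. I did not measure them again.
- **Forces and disagreements:** The largest wrist force in the readings was about 27 N, when I felt for the counter before pushing. The cameras disagreed by about 5–10 mm on the coaster's starting position, so the last part of the push relied on the wrist view.

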